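Start a held purge at the pump control box

TASK

Start a purge at the white control box with the fingertips: first switch it on by pushing down the raised far end of its rocker switch, then press the round key fully in until it stays down, then press the long bar key fully down and keep it there; the program finishes while still holding the bar key down. Keep to that order, do not press the square key, leave the rocker on, and do not lift or shift anything else on the bench.

Things in the scene. Friction and masses are not known exactly. Their poses are not given: they have to be found in the camera images.
- control_box: low white box fixed to the bench, 116 mm deep (its x, pointing away from the robot when yaw is 0) by 252 mm wide (its y), deck 38 mm above the bench; origin under its centre on the bench surface. Four face plates, 54 mm wide and 58 mm apart, stand in a row along its y; their order varies from run to run.
- rocker_module: face plate (top 44 mm above the bench) of the rocker switch; origin on the bench under the middle of the plate, axes parallel to the control box. The rocker, 30 mm wide and about 56 mm long, tips about an axis along y, 50 mm above the bench over the origin, and has two paddles that meet in a shallow V
- rocker (a joint): rocker switch: 0 = off (near paddle, at -x of the plate, level; far paddle, at +x, sticking up at 0.4 rad), 0.4 rad = on (far paddle level and down, top 55 mm above the bench; near one sticking up). Stiff, stays where it is left; about 3 N at the far paddle moves it
- rocker_far (a point): point on top of the rocker's far paddle, 18 mm along the paddle from the pivot (the paddle ends at 28 mm); it moves with the paddle, about 65 mm above the bench when off and 55 mm when on
- round_key (a joint): round grey push key of 30 mm diameter: 0 = out (top 58 mm above the bench), 0.006 m = fully in. No spring: it takes about 3 N and stays where it is pushed
- round_key_top (a point): centre of the top of the round key, moves with it
- square_key (a joint): square grey push key, 30 mm by 30 mm, otherwise like the round key; must stay out (0)
- square_key_top (a point): centre of the top of the square key
- bar_module: face plate (top 44 mm above the bench) that carries the bar key; origin on the bench under the middle of the plate, axes parallel to the control box
- bar_key (a joint): long grey bar key, 60 mm along x of the box by 14 mm: 0 = up (top 58 mm above the bench), 0.006 m = fully down. Sprung: 1.6 N to start, 4 N when fully down; comes up when let go
- bar_key_top (a point): centre of the top of the bar key, moves with it
- dropper: loose dropper bottle, 32 mm wide, 68 mm tall, standing left of the box; origin at its foot. Leave alone
- vial: second loose dropper bottle, 32 mm wide, 68 mm tall, behind the box; origin at its foot. Leave alone
- beaker: loose glass beaker, 58 mm wide, 69 mm tall, in front of the box; origin at its foot. Leave alone
- jar: loose jar with a screw lid, 63 mm wide, 70 mm tall, farther left; origin at its foot. Leave alone
- timer: loose timer, 66 x 66 x 19 mm, lying right of the box; origin at its foot. Leave alone
- rack: loose vial rack, 80 x 172 x 35 mm, far left; origin at its foot. Leave alone

How it is judged:
By the outcome, as a careful person would: the job done as asked, in the order asked, and still so for the second after the job is handed in, while the arm keeps its last pose, push and grip.
It also fails if it takes over 38 s, if anything falls off the work surface, if the arm or the gripper's body presses on something with over 40 N, if the wrist force passes 120 N, or if a joint passes its speed limit or range.

ROBOT

A 6-joint arm with a two-finger parallel gripper is mounted at the origin on a cart in front of the work surface, level with it; the furniture and walls round the work are solid. World frame = base frame: x ahead of the robot, y to its left, z up, the work surface at z = 0. Lengths are in m, angles in degrees, forces in N, time in s.
With the tool pointing down it reaches from about 0.4 to 0.825 m from the base axis. Payload 7 kg.
Tool frame: the origin (TCP) lies midway between the tips of the shut fingers; the grasp point (between the pads) lies 19 mm behind it (ctrl.hold_point_z is the distance from the TCP to the grasp point, in m); z points along the fingers, y is the line along which they close (so a half turn about z gives the same grasp; the last joint's range is limited). The gripper opens to 88 mm and grips with 3 to 60 N. Pads are 19 mm wide; open, the fingers measure 130 mm over their backs; the gripper's body (78 mm by 193 mm) begins 47 mm behind the grasp point.
Start: joints at [-58.436, 20.546, 0.682, 0, -70.136, -16.507], TCP at [0.175, -0.652, 0.227] pointing down, gripper open.
Joint ranges: [-176.03, 176.03], [-82.01, 121.73], [-58.28, 71.71], [-173.87, 95.51], [-174.79, -0.11], [-173.66, 173.66]. Speed limits (degrees/s): [136.94, 136.94, 172.46, 180, 180, 180].

INTERFACE

Orientations are given as [roll, pitch, yaw] about the fixed x, y, z axes, in that order (R = Rz(yaw) Ry(pitch) Rx(roll)).
In Python, from plant import ctrl gives the robot as it stands.
- The arm moves only by the tool apply_moves, never from a script. Its argument "deltas" is a list of rows, each an object with "fingers": the finger opening in mm, from 0 to 87.6; "delta_pos": the shift along the tool's x, y, z in mm, a list of three; "angular": the turn, a rotation vector about the tool's x, y, z in degrees, a list of three. A call has 1 to 10 rows; each row is the pose to reach, as a shift and turn from the pose commanded when the call began, along the tool's axes at that moment; what a row does not reach only later rows make up. A row lasts 1/10 s, in which the tool goes at most 50 mm and 8.59 degrees, less where a joint would pass 70% of its speed; a pose out of reach is approached as far as the arm can. A call with a gripper value outside its range is refused whole. The fingers move at their own pace and stop on an object; the grip force is fixed at half the most. Time passes only in rows, so rows that repeat a pose let the fingers close. It gives the time, the measured TCP pose, the force, the opening and the grip force at its end, in the units of the state.
- ctrl.get_obs(): the state, without advancing time (a new reading comes with each control period).
- ctrl.snapshot(name): name is "side" or "top"; returns the picture (480x640x3 uint8, red, green, blue); there is no depth.
- ctrl.camera_params(name): a dict with "fx", "fy", "cx", "cy" (pixels), "dist_coeffs" ([k1, k2, p1, p2, k3] as OpenCV has them; the pictures are not rectified), "cam_to_world" (4x4, takes a point from camera to world coordinates). Camera axes: x right, y up, looking along -z (the intrinsics and any distortion apply to the point x, -y, -z); pixel columns grow to the right and rows downward; lengths in m; the calibration is good to about 2 mm. A picture is of the moment at which its call begins. camera_params takes no time and is no camera call.
- ctrl.close_job(): hands the job in; it is judged then, once.
The state is a dict: "clock": time; "joint_pos": joint angles; "qvel": joint speeds; "tau": joint torques, N m; "tool_pos": TCP position; "orientation": TCP orientation; "force": force on the tool from outside, world axes, zero at the start; "moment": the same for the moment, N m; "opening": finger opening in m; "gripper_force": force on a finger pad.
Only numpy, scipy, OpenCV 4.12 (cv2) and the standard library are available. Lean on these libraries where they do the work, as an engineer would, in place of code of your own. Each camera call takes 0.05 s, during which the arm holds its last target. There are 200 camera calls.

## Working session

There is one attempt and no reset: what is moved stays moved. The work goes in short steps, Python scripts to look and compute and a tool call to move; the robot and the scene stay as the last step left them, time stands still between calls to the robot, and variables do not carry over. Pictures are saved under pics/ and viewed, at most 10 in all, crops included, and the job is handed in when it is done.

Besides the shell and the picture viewer there is one more tool, called after "Request:" as name(argument=value, ...) on one line, values as JSON. apply_moves: Moves the arm, as the interface text tells. Its arguments: {"type":"object","properties":{"deltas":{"type":"array"}},"required":["deltas"]}

```bash
mkdir -p pics; python3 - <<'E'
from plant import ctrl
import cv2
for n in("side","top"):
    cv2.imwrite(f"pics/{n}0.png",ctrl.snapshot(n)[:,:,::-1])
    p=ctrl.camera_params(n);print(n,p)
o=ctrl.get_obs();print(o)
E
```

```text
side {'fx': 499.42431367985336, 'fy': 499.42431367985336, 'cx': 312.5446843725234, 'cy': 236.46482116062356, 'dist_coeffs': array([0.00318561, 0.        , 0.        , 0.        , 0.        ]), 'cam_to_world': array([[-0.96905466,  0.09171892, -0.22917396,  0.21619322],
       [-0.24629427, -0.42131134,  0.87283211,  1.21679263],
       [-0.01649837,  0.90226625,  0.43086356,  0.60785928],
       [ 0.        ,  0.        ,  0.        ,  1.        ]])}
top {'fx': 444.2544474906771, 'fy': 444.2544474906771, 'cx': 324.47072685498017, 'cy': 237.78242777324832, 'dist_coeffs': array([-0.10499738,  0.        ,  0.        ,  0.        ,  0.        ]), 'cam_to_world': array([[-0.07796833,  0.97478553, -0.20907918,  0.23648046],
       [-0.99695156, -0.07562019,  0.0192137 ,  0.18700955],
       [ 0.00291863,  0.20993987,  0.97770994,  1.11271307],
       [ 0.        ,  0.        ,  0.        ,  1.        ]])}
{'clock': 0.1, 'joint_pos': array([-5.84357924e+01,  2.05880317e+01,  6.40571971e-01, -1.74650823e-02,
       -7.01350310e+01, -1.65076775e+01]), 'qvel': array([-0.07708025, -0.04201302,  0.02706791,  0.05012236, -0.07141433,
       -0.02537455]), 'tau': array([ 5.67482020e-04, -5.84165812e+01,  2.93747592e+01,  7.01534808e+00,
        1.01693082e-02, -7.68873792e-05]), 'tool_pos': array([ 0.17522401, -0.6514271 ,  0.22572108]), 'orientation': array([ 1.79916244e+02, -7.69889844e-03, -1.64949411e+02]), 'force': array([ 0.44983952, -0.41126519, -0.0050023 ]), 'moment': array([0.01004878, 0.00466184, 0.01593082]), 'gripper_force': 0.0, 'opening': 0.08761426828259952}
```

View pics/top0.png

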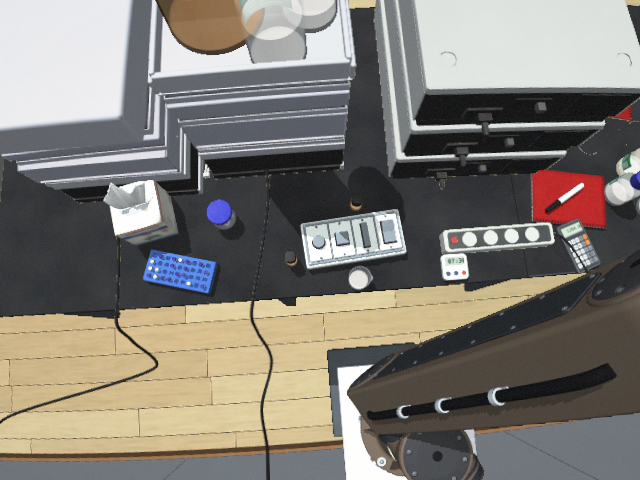

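View pics/side0.png

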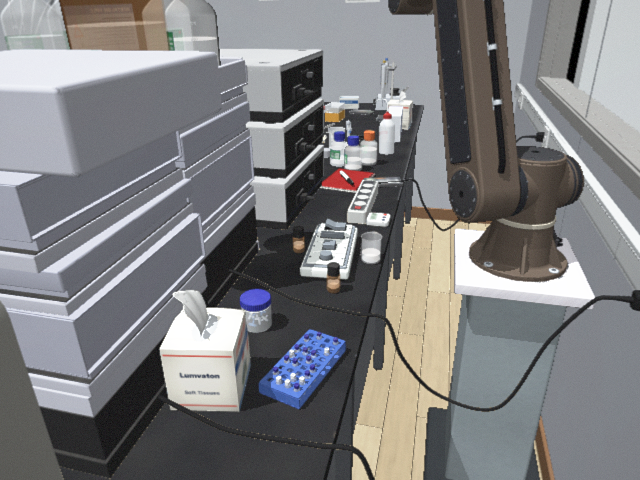

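The top view shows the box at about (303–407, 210–270). From left to right it has the round key (319,242), square key (342,239), bar (365,235) and rocker (388,231). I'll zoom in on both views.

```bash
cat > h.py <<'E'
import numpy as np,cv2
from plant import ctrl
def ray(n,uv):
    p=ctrl.camera_params(n);K=np.array([[p['fx'],0,p['cx']],[0,p['fy'],p['cy']],[0,0,1]])
    x,y=cv2.undistortPoints(np.array([[uv]],float),K,p['dist_coeffs'])[0,0]
    T=p['cam_to_world'];return T[:3,3],T[:3,:3]@np.array([x,-y,-1])
def onz(n,uv,z):
    o,d=ray(n,uv);return o+d*(z-o[2])/d[2]
def proj(n,P):
    p=ctrl.camera_params(n);K=np.array([[p['fx'],0,p['cx']],[0,p['fy'],p['cy']],[0,0,1]])
    T=p['cam_to_world'];c=T[:3,:3].T@(np.array(P)-T[:3,3]);c=c*[1,-1,-1]
    return cv2.projectPoints(c.reshape(1,1,3),np.zeros(3),np.zeros(3),K,p['dist_coeffs'])[0].ravel()
E
python3 - <<'E'
import cv2,numpy as np
a=cv2.resize(cv2.imread('pics/top0.png')[200:280,290:420],None,fx=6,fy=6,interpolation=cv2.INTER_CUBIC)
cv2.imwrite('pics/topc.png',a)
b=cv2.resize(cv2.imread('pics/side0.png')[205:295,285:395],None,fx=6,fy=6,interpolation=cv2.INTER_CUBIC)
cv2.imwrite('pics/sidec.png',b)
E
```

```text
(no output)
```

View pics/topc.png

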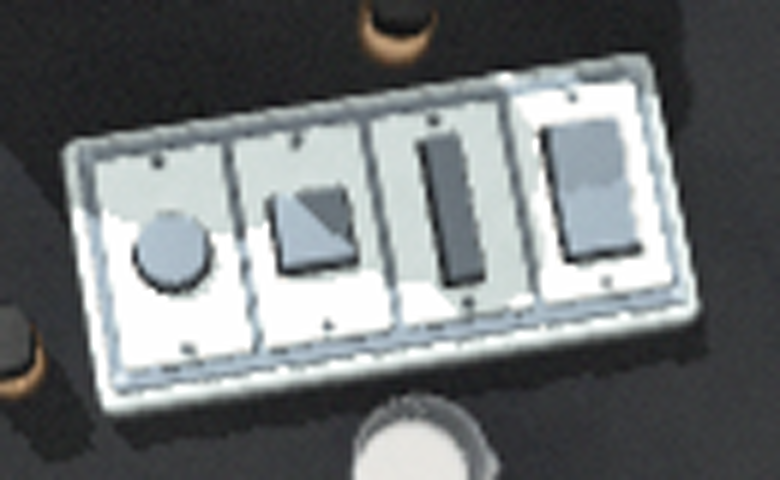

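View pics/sidec.png

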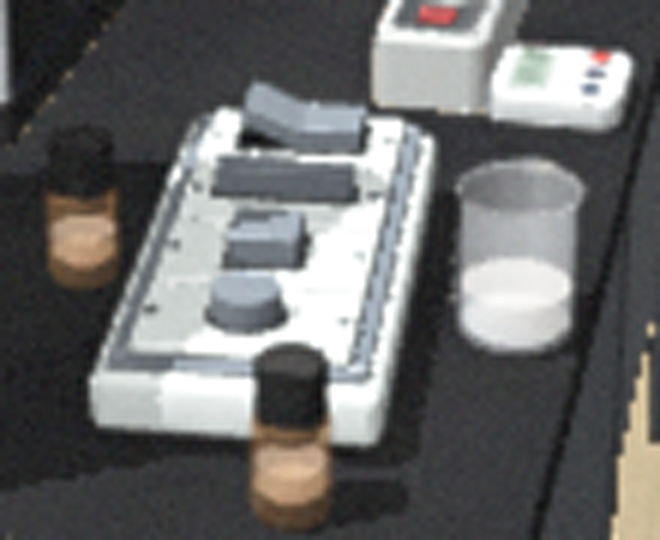

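The crops give top-view positions for the round key (173,247), bar (452,210), rocker (590,190) and plate screws. In the side crop the far rocker paddle is raised (tip near (255,95)), so the rocker is off.

```bash
python3 - <<'E'
from h import *
f=lambda u,v:(290+(u+.5)/6-.5,200+(v+.5)/6-.5)
s=[((157,161),(190,349)),((296,142),(328,325)),((433,120),(468,303)),((572,97),(607,282))]
C=[]
for a,b in s:
    A=onz('top',f(*a),.044);B=onz('top',f(*b),.044);C.append((A+B)/2);print(C[-1].round(4),np.linalg.norm(A-B).round(4),np.degrees(np.arctan2(*(A-B)[1::-1])).round(2))
C=np.array(C);d=C[0]-C[3];print('yaw',np.degrees(np.arctan2(-d[0],d[1])),np.linalg.norm(d)/3,C.mean(0))
print('round',onz('top',f(173,247),.058),'bar',onz('top',f(452,210),.058))
# side-view check
g=lambda u,v:(285+(u+.5)/6-.5,205+(v+.5)/6-.5)
print('side round',onz('side',g(248,291),.058),'bar',onz('side',g(284,173),.058))
for n,uv in (('vial',(398,0)),):print(n,onz('top',f(*uv),.068))
print('dropper',onz('top',f(5,340),.068),'beaker',onz('top',f(425,440),.069))
E
```

```text
[0.4557 0.1815 0.044 ] 0.0797 5.44
[0.4602 0.1242 0.044 ] 0.0777 4.79
[0.4651 0.0666 0.044 ] 0.0781 5.06
[0.4699 0.0084 0.044 ] 0.0792 4.33
yaw 4.6878921496502715 0.057905323841717454 [0.46271494 0.09515737 0.044     ]
round [0.45582464 0.18149196 0.058     ] bar [0.4623522  0.06747792 0.058     ]
side round [0.45478377 0.1853098  0.058     ] bar [0.46420702 0.07452617 0.058     ]
vial [0.54951433 0.08205727 0.068     ]
dropper [0.42125307 0.2509779  0.068     ] beaker [0.36831351 0.08831784 0.069     ]
```

```bash
cat >> h.py <<'E'
from scipy.spatial.transform import Rotation as Ro
def go(P,yaw=-175.2):
    o=ctrl.get_obs();R=Ro.from_euler('xyz',o['orientation'],degrees=True)
    T=Ro.from_euler('xyz',[180,0,yaw],degrees=True)
    print('at',o['clock'],o['tool_pos'].round(4),o['orientation'].round(2),o['force'].round(1),
     'dpos',(R.inv().apply(np.array(P)-o['tool_pos'])*1e3).round(1),'ang',(R.inv()*T).as_rotvec(degrees=True).round(2))
E
python3 - <<'E'
from h import *
go([.491,.0115,.15]); go([.33,-.32,.21])
E
```

```text
at 0.1 [ 0.1752 -0.6514  0.2257] [ 1.7992e+02 -1.0000e-02 -1.6495e+02] [ 0.4 -0.4 -0. ] dpos [-477.1  558.1   76.5] ang [ 0.08 -0.02 10.25]
at 0.1 [ 0.1752 -0.6514  0.2257] [ 1.7992e+02 -1.0000e-02 -1.6495e+02] [ 0.4 -0.4 -0. ] dpos [-235.5  279.8   16.1] ang [ 0.08 -0.02 10.25]
```

Request:
apply_moves(deltas=[{"fingers": 0,"delta_pos": [-15,18,0],"angular": [0,0,0]},{"fingers": 0,"delta_pos": [-38,45,0],"angular": [0,0,1]},{"fingers": 0,"delta_pos": [-64,76,2],"angular": [0,0,2]},{"fingers": 0,"delta_pos": [-90,107,4],"angular": [0,0,3]},{"fingers": 0,"delta_pos": [-116,138,6],"angular": [0,0,4]},{"fingers": 0,"delta_pos": [-142,169,8],"angular": [0,0,5]},{"fingers": 0,"delta_pos": [-168,200,10],"angular": [0,0,6]},{"fingers": 0,"delta_pos": [-194,231,12],"angular": [0,0,8]},{"fingers": 0,"delta_pos": [-218,259,14],"angular": [0,0,9]},{"fingers": 0,"delta_pos": [-235,280,16],"angular": [0,0,10]}])

```text
clock: 1.1
tool_pos: [0.3299, -0.3185, 0.2104]
orientation: [180.0, 0.0, -174.9]
force: [0.6, 0.6, -0.6]
opening: 0.0132
gripper_force: 0.0
```

```bash
python3 - <<'E'
from h import *
go([.491,.0105,.12])
E
```

```text
at 1.1 [ 0.3299 -0.3185  0.2104] [ 1.7999e+02  1.0000e-02 -1.7494e+02] [ 0.6  0.6 -0.6] dpos [-189.5  313.5   90.6] ang [0.01 0.01 0.26]
```

Request:
apply_moves(deltas=[{"fingers": 0,"delta_pos": [-14,24,0],"angular": [0,0,0]},{"fingers": 0,"delta_pos": [-35,58,5],"angular": [0,0,0]},{"fingers": 0,"delta_pos": [-58,97,12],"angular": [0,0,0]},{"fingers": 0,"delta_pos": [-81,136,20],"angular": [0,0,0]},{"fingers": 0,"delta_pos": [-104,174,30],"angular": [0,0,0.3]},{"fingers": 0,"delta_pos": [-127,212,42],"angular": [0,0,0.3]},{"fingers": 0,"delta_pos": [-150,250,56],"angular": [0,0,0.3]},{"fingers": 0,"delta_pos": [-172,285,72],"angular": [0,0,0.3]},{"fingers": 0,"delta_pos": [-185,306,85],"angular": [0,0,0.3]},{"fingers": 0,"delta_pos": [-189.5,313.5,90],"angular": [0,0,0.3]}])

```text
clock: 2.1
tool_pos: [0.4908, 0.0104, 0.119]
orientation: [-180.0, -0.1, -175.1]
force: [-1.6, 0.6, 0.1]
opening: 0.0002
gripper_force: 0.0
```

```bash
python3 - <<'E'
from h import *
a=ctrl.snapshot('top');b=ctrl.snapshot('side')
r=lambda i:cv2.resize(i,(400,400),interpolation=cv2.INTER_CUBIC)
cv2.imwrite('pics/m1.png',np.hstack([r(a[170:290,290:410]),r(b[165:275,290:400])])[:,:,::-1])
go([.491,.0105,.08]);t=ctrl.get_obs()['tool_pos']
print(proj('side',t),proj('top',t))
E
```

```text
at 2.2 [0.4903 0.0091 0.1196] [-1.7996e+02 -1.3000e-01 -1.7516e+02] [-1.  -0.3  0.9] dpos [-0.9  1.3 39.6] ang [-0.04 -0.13  0.04]
[327.56081314 201.32713414] [391.16638007 215.21180426]
```

View pics/m1.png

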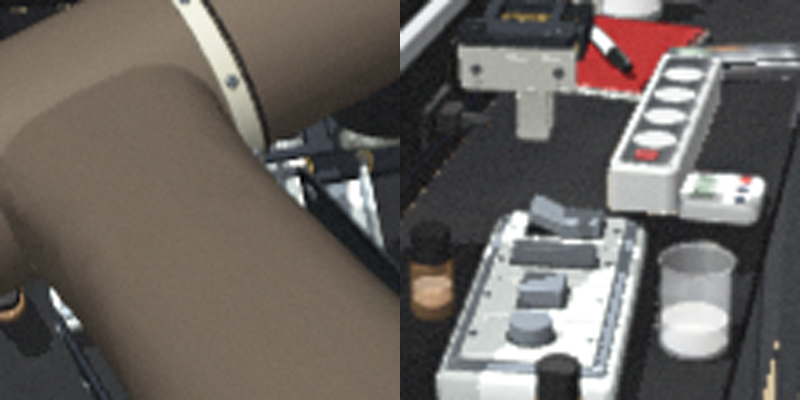

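The side view shows the fingertip at (328,203), and I expected (327.6,201.3), so the calibration agrees. The tip is over the rocker's far paddle, so I'll press down.

Request:
apply_moves(deltas=[{"fingers": 0,"delta_pos": [0,0,15],"angular": [0,0,0]},{"fingers": 0,"delta_pos": [0,1,35],"angular": [0,0,0]},{"fingers": 0,"delta_pos": [0,1,45],"angular": [0,0,0]},{"fingers": 0,"delta_pos": [0,1,51],"angular": [0,0,0]},{"fingers": 0,"delta_pos": [0,1,55],"angular": [0,0,0]},{"fingers": 0,"delta_pos": [0,1,59],"angular": [0,0,0]},{"fingers": 0,"delta_pos": [0,1,62],"angular": [0,0,0]},{"fingers": 0,"delta_pos": [0,1,64],"angular": [0,0,0]},{"fingers": 0,"delta_pos": [0,1,65],"angular": [0,0,0]},{"fingers": 0,"delta_pos": [0,1,65],"angular": [0,0,0]}])

```text
clock: 3.2
tool_pos: [0.4907, 0.0098, 0.0556]
orientation: [180.0, 0.0, -175.2]
force: [0.3, 0.8, 1.3]
opening: 0.0008
gripper_force: 0.9
```

Request:
apply_moves(deltas=[{"fingers": 0,"delta_pos": [0,0,1],"angular": [0,0,0]},{"fingers": 0,"delta_pos": [0,0,2],"angular": [0,0,0]},{"fingers": 0,"delta_pos": [0,0,2.5],"angular": [0,0,0]},{"fingers": 0,"delta_pos": [0,0,2.5],"angular": [0,0,0]}])

```text
clock: 3.6
tool_pos: [0.4909, 0.0098, 0.0548]
orientation: [-180.0, 0.1, -175.2]
force: [-6.0, 0.6, 22.7]
opening: 0.0006
gripper_force: 11.6
```

Request:
apply_moves(deltas=[{"fingers": 0,"delta_pos": [0,0,-10],"angular": [0,0,0]},{"fingers": 0,"delta_pos": [0,0,-28],"angular": [0,0,0]},{"fingers": 0,"delta_pos": [0,0,-45],"angular": [0,0,0]},{"fingers": 0,"delta_pos": [0,0,-50],"angular": [0,0,0]},{"fingers": 0,"delta_pos": [0,0,-50],"angular": [0,0,0]}])

```text
clock: 4.1
tool_pos: [0.4904, 0.0097, 0.1034]
orientation: [180.0, 0.0, -175.3]
force: [0.2, 0.2, -0.7]
opening: 0.0004
gripper_force: 0.0
```

```bash
python3 - <<'E'
from h import *
go([.4555,.183,.1])
b=ctrl.snapshot('side')
cv2.imwrite('pics/m2.png',cv2.resize(b[165:275,290:400],(500,500),interpolation=cv2.INTER_CUBIC)[:,:,::-1])
E
```

```text
at 4.1 [0.4904 0.0097 0.1034] [ 1.7998e+02  3.0000e-02 -1.7525e+02] [ 0.2  0.2 -0.7] dpos [ 20.5 175.6   3.4] ang [ 0.02  0.03 -0.05]
```

View pics/m2.png

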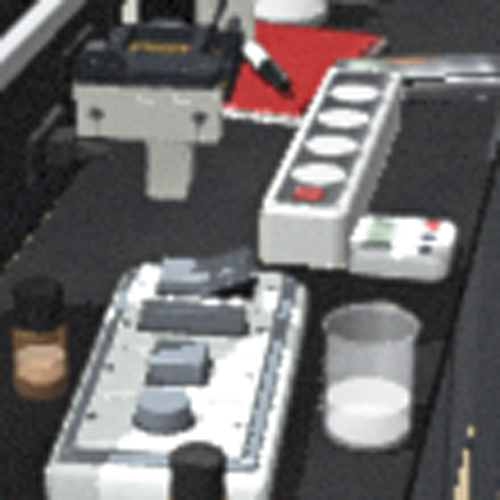

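The rocker is now on: its far paddle (190,270) lies level and its near paddle (240,265) sticks up. Next is the round key.

Request:
apply_moves(deltas=[{"fingers": 0,"delta_pos": [2,15,0],"angular": [0,0,0]},{"fingers": 0,"delta_pos": [5,42,0],"angular": [0,0,0]},{"fingers": 0,"delta_pos": [9,76,0],"angular": [0,0,0]},{"fingers": 0,"delta_pos": [13,110,0],"angular": [0,0,0]},{"fingers": 0,"delta_pos": [17,142,0],"angular": [0,0,0]},{"fingers": 0,"delta_pos": [19,165,0],"angular": [0,0,0]},{"fingers": 0,"delta_pos": [20.5,175.5,5],"angular": [0,0,0]},{"fingers": 0,"delta_pos": [20.5,175.5,20],"angular": [0,0,0]},{"fingers": 0,"delta_pos": [20.5,175.5,32],"angular": [0,0,0]},{"fingers": 0,"delta_pos": [20.5,175.5,36],"angular": [0,0,0]}])

```text
clock: 5.15
tool_pos: [0.4543, 0.1816, 0.0649]
orientation: [-179.9, -0.2, -175.3]
force: [0.8, 0.3, -0.4]
opening: 0.0002
gripper_force: 0.0
```

```bash
python3 - <<'E'
from h import *
b=ctrl.snapshot('side')
cv2.imwrite('pics/m3.png',cv2.resize(b[165:295,280:410],(500,500),interpolation=cv2.INTER_CUBIC)[:,:,::-1])
go([.4555,.183,.052])
E
```

```text
at 5.2 [0.4545 0.1816 0.0651] [-1.7988e+02 -1.7000e-01 -1.7528e+02] [-0.2  0.  -0.7] dpos [-1.2  1.4 13.1] ang [-0.12 -0.17 -0.08]
```

View pics/m3.png

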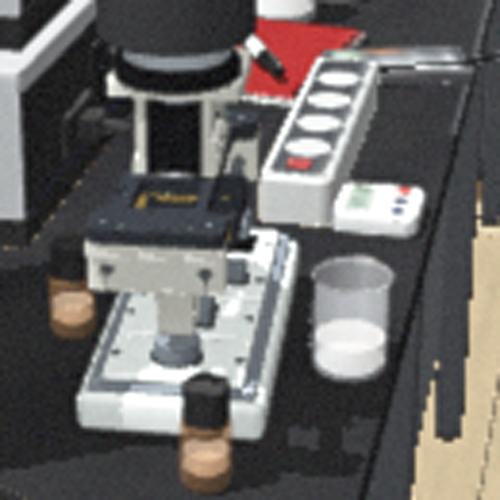

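The fingertip (178,335) sits centred just above the round key (178,348) and clear of the square one. I'll press it.

Request:
apply_moves(deltas=[{"fingers": 0,"delta_pos": [0,0,4],"angular": [0,0,0]},{"fingers": 0,"delta_pos": [0,0,7],"angular": [0,0,0]},{"fingers": 0,"delta_pos": [0,0,9],"angular": [0,0,0]},{"fingers": 0,"delta_pos": [0,0,11],"angular": [0,0,0]},{"fingers": 0,"delta_pos": [0,0,13],"angular": [0,0,0]},{"fingers": 0,"delta_pos": [0,0,14],"angular": [0,0,0]},{"fingers": 0,"delta_pos": [0,0,15],"angular": [0,0,0]},{"fingers": 0,"delta_pos": [0,0,15.5],"angular": [0,0,0]},{"fingers": 0,"delta_pos": [0,0,15.5],"angular": [0,0,0]}])

```text
clock: 6.1
tool_pos: [0.4557, 0.1827, 0.0522]
orientation: [-180.0, 0.0, -175.2]
force: [-2.8, -2.6, 9.9]
opening: 0.0006
gripper_force: 5.0
```

Request:
apply_moves(deltas=[{"fingers": 0,"delta_pos": [0,0,0.7],"angular": [0,0,0]},{"fingers": 0,"delta_pos": [0,0,1.2],"angular": [0,0,0]},{"fingers": 0,"delta_pos": [0,0,1.2],"angular": [0,0,0]}])

```text
clock: 6.4
tool_pos: [0.4558, 0.1828, 0.0521]
orientation: [-180.0, 0.1, -175.2]
force: [-6.6, -2.7, 23.5]
opening: 0.0002
gripper_force: 11.5
```

Request:
apply_moves(deltas=[{"fingers": 0,"delta_pos": [0,0,-10],"angular": [0,0,0]},{"fingers": 0,"delta_pos": [0,0,-28],"angular": [0,0,0]},{"fingers": 0,"delta_pos": [0,-5,-42],"angular": [0,0,0]},{"fingers": 0,"delta_pos": [0,-25,-45],"angular": [0,0,0]},{"fingers": 0,"delta_pos": [0,-55,-45],"angular": [0,0,0]},{"fingers": 0,"delta_pos": [0,-85,-45],"angular": [0,0,0]},{"fingers": 0,"delta_pos": [0.5,-106,-45],"angular": [0,0,0]},{"fingers": 0,"delta_pos": [0.5,-115,-40],"angular": [0,0,0]},{"fingers": 0,"delta_pos": [0.5,-115.5,-28],"angular": [0,0,0]},{"fingers": 0,"delta_pos": [0.5,-115.5,-18],"angular": [0,0,0]}])

```text
clock: 7.4
tool_pos: [0.4648, 0.0677, 0.0678]
orientation: [180.0, 0.0, -175.3]
force: [0.4, 0.5, 0.3]
opening: 0.0003
gripper_force: 0.0
```

```bash
python3 - <<'E'
from h import *
b=ctrl.snapshot('side')
cv2.imwrite('pics/m4.png',cv2.resize(b[165:295,280:410],(600,600),interpolation=cv2.INTER_CUBIC)[:,:,::-1])
go([.4645,.068,.052])
E
```

```text
at 7.45 [0.4638 0.0675 0.0662] [-1.7997e+02 -1.2000e-01 -1.7528e+02] [-0.7 -0.2 -1.8] dpos [-0.8  0.5 14.2] ang [-0.03 -0.12 -0.08]
```

View pics/m4.png

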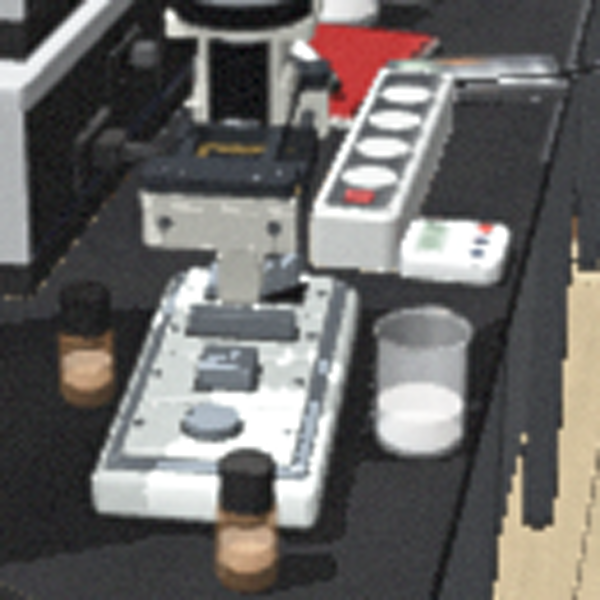

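The round key (212,420) stays in, the square key is still out, and the rocker is on. The fingertip (240,300) is over the bar (242,322), so I'll press it.

Request:
apply_moves(deltas=[{"fingers": 0,"delta_pos": [0,0,4],"angular": [0,0,0]},{"fingers": 0,"delta_pos": [0,0,7],"angular": [0,0,0]},{"fingers": 0,"delta_pos": [0,0,9],"angular": [0,0,0]},{"fingers": 0,"delta_pos": [0,0,11],"angular": [0,0,0]},{"fingers": 0,"delta_pos": [0,0,13],"angular": [0,0,0]},{"fingers": 0,"delta_pos": [0,0,15],"angular": [0,0,0]},{"fingers": 0,"delta_pos": [0,0,16],"angular": [0,0,0]},{"fingers": 0,"delta_pos": [0,0,16.5],"angular": [0,0,0]},{"fingers": 0,"delta_pos": [0,0,16.5],"angular": [0,0,0]},{"fingers": 0,"delta_pos": [0,0,16.5],"angular": [0,0,0]}])

```text
clock: 8.45
tool_pos: [0.4649, 0.0679, 0.0523]
orientation: [180.0, 0.0, -175.2]
force: [-1.4, 2.5, 6.0]
opening: 0.0005
gripper_force: 3.2
```

Request:
apply_moves(deltas=[{"fingers": 0,"delta_pos": [0,0,0.7],"angular": [0,0,0]},{"fingers": 0,"delta_pos": [0,0,1.2],"angular": [0,0,0]},{"fingers": 0,"delta_pos": [0,0,1.2],"angular": [0,0,0]},{"fingers": 0,"delta_pos": [0,0,1.2],"angular": [0,0,0]}])

```text
clock: 8.85
tool_pos: [0.465, 0.0679, 0.052]
orientation: [180.0, 0.1, -175.2]
force: [-7.0, 3.7, 19.7]
opening: 0.0003
gripper_force: 9.7
```

The bar is bottomed at 52 mm and held with about 20 N.

```bash
python3 -c "
from plant import ctrl
print(ctrl.get_obs()['force'],ctrl.close_job())"
```

```text
the job is handed in; nothing more can be done
[-7.03433098  3.71182959 19.65476601] None
```

I handed the job in with the rocker on, the round key fully in, and the bar key held fully down at about 20 N; the square key and loose items weren't touched, and it took about 9 s.

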